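Crushed can through the sprung flap

ROBOT

A 7-joint arm with a two-finger parallel gripper is mounted at the origin on the work surface. World frame = base frame: x ahead of the robot, y to its left, z up, the work surface at z = 0. Lengths are in mm, angles in rad, forces in N, time in s.
With the tool pointing down it reaches from about 400 to 875 mm from the base axis. Payload 4.4 kg.
Tool frame: the origin (TCP) lies at the very end of the fingers, on their centre line; the grasp point (between the pads) lies 19 mm behind it; z points along the fingers, x is the direction in which the jaws open and shut, and the axes are right-handed (so a half turn about z gives the same grasp; the last joint's range is limited). The gripper opens to 85 mm and grips with 20 to 120 N. Pads are 22 mm wide; open, the fingers measure 114 mm over their backs; the gripper's body (76 mm by 85 mm) begins 54 mm behind the grasp point. The pads swing forward as they close: fully open they stand 13 mm farther back than shut.
Start: joints at [-1.175, 0.628, 0.038, 1.517, -0.027, 0.996, -0.02], TCP at [289.594, 581.939, 231.313] pointing down, gripper open.
Joint ranges: [-3.06, 3.06], [-0.37, 2.12], [-1.25, 1.32], [0.18, 2.47], [-1.1, 4.24], [0.23, 1.98], [-2.94, 2.94]. Speed limits (rad/s): [2.57, 2.57, 3.14, 3.14, 3.14, 3.14, 3.14].

INTERFACE

Orientations are given as [roll, pitch, yaw] about the fixed x, y, z axes, in that order (R = Rz(yaw) Ry(pitch) Rx(roll)).
In Python, from cell import * gives the robot as it stands. The module is installed in compiled form; this text tells all that it offers.
- The arm moves only by the tool play_rows, never from a script. Its argument "targets" is a list of rows, each an object with "slide": the shift along the tool's x, y, z in mm, a list of three; "turn": the turn, a rotation vector about the tool's x, y, z in degrees, a list of three; "hand": the finger opening in mm, from 0 to 85.4. A call has 1 to 5 rows; each row shifts and turns the commanded pose from where the row before left it, along the tool's axes as they then stand; what a row does not reach is not made up. A row lasts 1/8 s, in which the tool goes at most 62.5 mm and 10.7 degrees, less where a joint would pass 70% of its speed; a pose out of reach is approached as far as the arm can. A call is refused whole if a number of a shift passes 62.5 or a number of a turn 10.7, either way. A call with a gripper value outside its range is refused whole. The fingers move at their own pace and stop on an object; the grip force is fixed at half the most. Time passes only in rows, so rows that do not move let the fingers close. It gives the time, the measured TCP pose, the force and the opening at its end, in the units of the state.
- read_state(): the state, without advancing time (a new reading comes with each control period).
- get_image(name): name is "side" or "top" or "wrist"; returns (picture, depth): 420x560x3 uint8, blue, green, red; 420x560 float32, mm along the optical axis (not along the pixel's ray), 0 where there is no reading.
- calibration(name): a dict with "K" (3x3 intrinsics, pixels), "D" ([k1, k2, p1, p2, k3] as OpenCV has them; the pictures are not rectified), "R" (3x3) and "t" (3): a world point X has camera coordinates R X + t. Camera axes: x right, y down, z forward; pixel columns grow to the right and rows downward; lengths in mm; the calibration is good to about 2 mm. A picture is of the moment at which its call begins: read the wrist's pose just before it. calibration takes no time and is no camera call; for the wrist camera it gives the pose at the moment of the call.
- finish_job(): hands the job in, once; it reports no verdict.
The state is a dict: "clock": time; "qpos": joint angles; "qd": joint speeds; "tau": joint torques, N m; "eef_pos": TCP position; "tool_rot": TCP orientation; "force": force on the tool from outside, world axes, zero at the start; "torque": the same for the moment, N m; "width": finger opening in mm.
Only numpy, scipy, OpenCV 4.12 (cv2) and the standard library are available. Lean on these libraries where they do the work, as an engineer would, in place of code of your own. Each camera call takes 0.05 s, during which the arm holds its last target.

TASK

Put the crushed red can into the green collecting box without picking it up: with one finger press the yellow bar down to hold the self-closing flap well open, and while it is held down push the crushed can along the landing shelf with the other finger until it drops through the opening. Do not push the can onto the shut flap. Then let go of the bar so that the flap shuts again, and leave the bottles, the bowl and the standing can where they are.

Things in the scene. Friction and masses are not known exactly. Their poses are not given: they have to be found in the camera images.
- bin: Green metal collecting box fixed on the sill, with a steel landing shelf towards the robot. Origin on the sill straight below the middle of the edge where shelf ends and opening begins; x runs along the shelf into the opening (pushing direction), y left, z up. Box: x -4 to 126, y -100 to 104 mm, walls 4 mm, top at 174 mm, floor 4 mm thick. Only the yellow bar and its hinge stand higher.
- shelf_front (a point): Middle of the landing shelf's front edge, on its top face, 170 mm above the sill. The shelf runs from here 190 mm along the box's x to the opening's edge (x = -190 to 0 in the box's frame, y = -44 to 44 mm), with guide rims 10 mm tall, 4 mm thick along both sides, 80 mm clear between them.
- opening (a point): Middle of the part of the opening in line with the shelf, at shelf level. The opening spans x = 0 to 114, y = -50 to 100 mm in the box's frame and is closed by the flap, whose plate lies 1 mm below shelf level. What falls through lands on the box's floor, 166 mm lower.
- flap (a joint): Steel flap filling the opening, rad: 0 shut, 1.15 fully down. Hinge along the box's x at y = 97 mm, 184 mm above the sill; its right side drops. A spring shuts it; the can's weight does not open it. Pressing the yellow bar's top from 216 to about 177 mm above the sill (fingertip just over shelf level) opens it to 1.0 rad with 4 to 12 N. From about 0.75 rad the can slides off into the box.
- bar_front (a point): Front end of the centre line of the yellow press bar on the flap: a round rod 24 mm thick, 285 mm long, from x = -185 to 100 mm at y = 60 mm in the box's frame, centre 204 mm above the sill when shut; pressed down it shifts sideways under 6 mm. A finger can slide along it, keeping it down, while the other, 60 mm to its right, moves along the shelf's middle.
- crushed_can: Red aluminium can crushed flat to a disc, 66 mm in diameter and 30 mm tall, about 20 g, loose, lying flat on the landing shelf between the rims. Origin at the centre of its underside, z up.
- can: Whole red aluminium can standing on the sill, 66 mm in diameter, 115 mm tall; origin at the centre of its underside. Leave alone.
- bowl: White ceramic bowl with crown caps, 130 mm in diameter, 55 mm tall; origin at the centre of its underside. Leave alone.
- bottle0: Clear glass bottle in the beech rack, 60 mm in diameter, 200 mm tall; origin at the centre of its underside. Leave alone.
- bottle1: Another such bottle in the rack. Leave alone.
- bottle2: Another such bottle, standing on the sill. Leave alone.
Not all that is in view belongs to the job. Leave any blue look-alike of the crushed_can alone.

How it is judged:
By the outcome, as a careful person would: the job done as asked, in the order asked, and still so for the second after the job is handed in, with the robot touching nothing.
It also fails if it takes over 38 s, if anything falls off the work surface, if the arm or the gripper's body presses on something with over 40 N, if the wrist force passes 120 N, or if a joint passes its speed limit or range.

## Working session

There is one attempt and no reset: what is moved stays moved. The work goes in short steps, Python scripts to look and compute and a tool call to move; the robot and the scene stay as the last step left them, time stands still between calls to the robot, and variables do not carry over. Pictures are saved under pics/ and viewed, and the job is handed in when it is done.

Besides the shell and the picture viewer there is one more tool, called after ">>>" in YAML: its name, and indented under it one key for each argument. play_rows: Moves the arm, as the interface text tells. Its arguments: {"type":"object","properties":{"targets":{"type":"array"}},"required":["targets"]}

```bash
mkdir -p pics; ls
python3 - <<'E'
from cell import *
import cv2
s=read_state();print(s)
for n in ["side","top","wrist"]:
    c=calibration(n);p,d=get_image(n);cv2.imwrite(f"pics/{n}0.png",p);import numpy as np;np.save(f"pics/{n}0.npy",d)
    print(n,c)
E
```

```text
pics
{'clock': 0.0, 'qpos': array([-1.17479391,  0.62934123,  0.03839693,  1.518391  , -0.0269926 ,
        0.99625272, -0.01999378]), 'qd': array([-0.00175533, -0.00051561, -0.00090769, -0.00032427, -0.00074593,
       -0.00066826,  0.00078054]), 'tau': array([-8.95771209e-04, -5.63420713e+01,  1.22574862e+00, -1.93444473e+01,
        1.09069532e-02,  1.06930602e-02,  1.95927976e-05]), 'eef_pos': array([289.29097133, 581.37952481, 230.38405816]), 'tool_rot': array([3.14158819e+00, 1.87574567e-03, 1.10904006e+00]), 'force': array([ 0.52297201, -0.18001292,  0.18547758]), 'torque': array([-0.01472119,  0.01951158, -0.03093216]), 'width': 85.2474742157424}
side {'K': array([[473.20270797,   0.        , 282.62123222],
       [  0.        , 473.20270797, 210.58413325],
       [  0.        ,   0.        ,   1.        ]]), 'D': array([0.03516334, 0.        , 0.        , 0.        , 0.        ]), 'R': array([[ 0.95815403, -0.28600934,  0.01181134],
       [-0.12870107, -0.46728096, -0.87469111],
       [ 0.25568905,  0.83656868, -0.48453684]]), 't': array([-499.94156668,  215.84022256, 1085
[... 258 characters left out ...]
R': array([[ 2.52820110e-02, -9.99661989e-01,  6.06026848e-03],
       [-9.75763411e-01, -2.59948151e-02, -2.17278703e-01],
       [ 2.17362796e-01, -4.20145684e-04, -9.76090794e-01]]), 't': array([  17.16100944,  531.78488706, 1597.06396861])}
wrist {'K': array([[325.93417016,   0.        , 284.76364126],
       [  0.        , 325.93417016, 215.89240486],
       [  0.        ,   0.        ,   1.        ]]), 'D': array([-0.08020253,  0.        ,  0.        ,  0.        ,  0.        ]), 'R': array([[ 0.44539332,  0.89533233, -0.00219223],
       [ 0.85338428, -0.42378253,  0.30355171],
       [ 0.27085063, -0.13707072, -0.95281244]]), 't': array([-648.53918885,  -40.50265256,  381.0632878 ])}
```

View pics/side0.png

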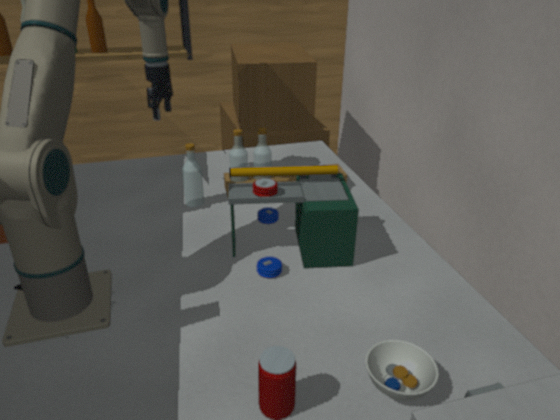

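View pics/top0.png

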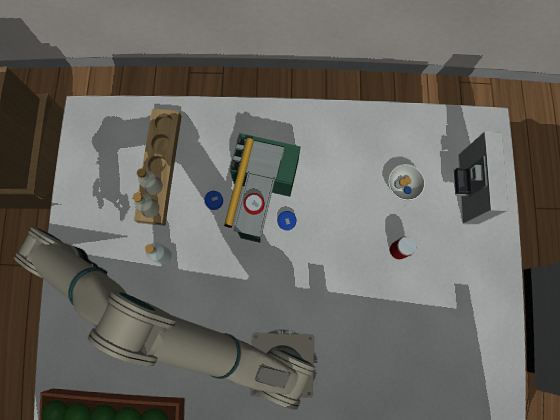

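View pics/wrist0.png

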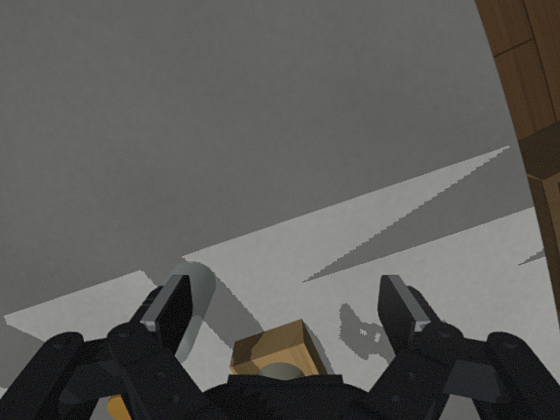

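Run:
```python
import cv2
p=cv2.imread("pics/top0.png");cv2.imwrite("pics/top0c.png",cv2.resize(p[120:250,190:320],None,fx=4.6,fy=4.6,interpolation=cv2.INTER_CUBIC))
p=cv2.imread("pics/side0.png");cv2.imwrite("pics/side0c.png",cv2.resize(p[130:280,170:370],None,fx=4,fy=4,interpolation=cv2.INTER_CUBIC))
```

```text
(no output)
```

View pics/top0c.png

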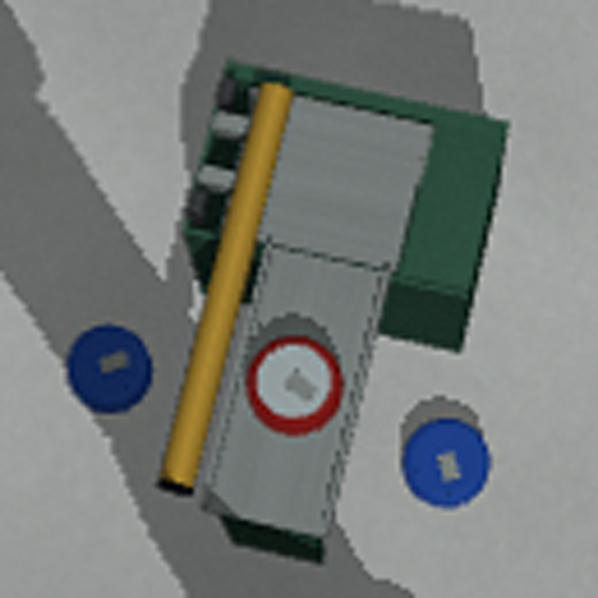

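View pics/side0c.png

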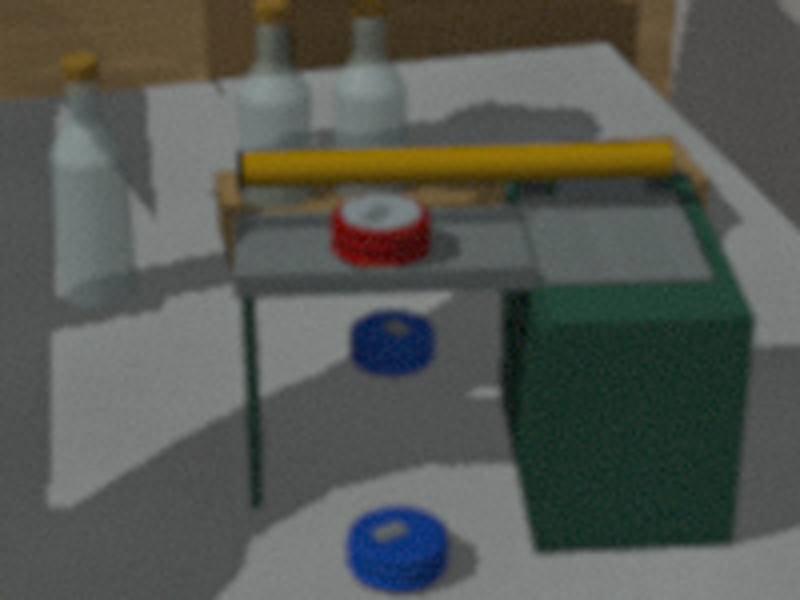

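```bash
cat > h.py <<'E'
from cell import *
import numpy as np,cv2
from scipy.optimize import least_squares
def proj(n,X,c=None):
    c=c or calibration(n)
    return cv2.projectPoints(np.asarray(X,float).reshape(-1,1,3),cv2.Rodrigues(c["R"])[0],c["t"],c["K"],c["D"])[0].reshape(-1,2)
def back(n,px,z,c=None):
    c=c or calibration(n)
    r=cv2.undistortPoints(np.array([[px]],float),c["K"],c["D"]).ravel()
    d=c["R"].T@np.array([*r,1]);o=-c["R"].T@c["t"]
    return o+d*(z-o[2])/d[2]
E
python3 - <<'E'
from h import *
T=[((126,-100,174),(508,122)),((-4,-100,174),(470,297)),((126,104,174),(228,62)),((-185,60,204),(176,487)),((0,-50,169),(388,268)),((114,-50,169),(434,124)),((-190,-44,175),(325,537))]
S=[((-4,-100,174),(540,318)),((126,-100,174),(750,316)),((-4,-100,0),(540,550)),((126,-100,0),(732,544)),((-185,60,204),(240,168)),((100,60,204),(674,158))]
TB=np.array([a for a,b in T],float);TP=np.array([(190+(b[0]+.5)/4.6-.5,120+(b[1]+.5)/4.6-.5) for a,b in T])
SB=np.array([a for a,b in S],float);SP=np.array([(170+b[0]/4-.4,130+b[1]/4-.4) for a,b in S])
ct,cs=calibration("top"),calibration("side")
def w(p,B):
    c,s=np.cos(p[3]),np.sin(p[3]);return B@np.array([[c,-s,0],[s,c,0],[0,0,1]]).T+p[:3]
def f(p):return np.r_[(proj("top",w(p,TB),ct)-TP).ravel(),(proj("side",w(p,SB),cs)-SP).ravel()]
r=least_squares(f,[600,100,0,0],loss='soft_l1',f_scale=1.)
print(r.x,r.cost);print(f(r.x).reshape(-1,2).round(1))
p=r.x
can=back("top",(190+299/4.6-.4,120+384/4.6-.4),p[2]+200)
can2=back("side",(170+381/4-.4,130+211/4-.4),p[2]+200)
c,s=np.cos(p[3]),np.sin(p[3])
for q in(can,can2):
    d=q-p[:3];print(q,d[0]*c+d[1]*s,-d[0]*s+d[1]*c)
# depth check
d=np.load("pics/top0.npy");
for b in [(60,-20,169),(-30,0,170),(-160,0,170),(-120,60,216)]:
    X=w(p,np.array([b],float));u=proj("top",X)[0].round().astype(int);print(b,X,d[u[1],u[0]],(ct["R"]@X[0]+ct["t"])[2])
E
```

```text
[ 5.95447290e+02  8.32832202e+01  5.35618669e-01 -2.05227072e-01] 7.796005734779026
[[ 0.2 -0.5]
 [-0.5 -0.7]
 [-0.2 -1.1]
 [-0.7 -0.2]
 [ 2.2  1.3]
 [ 0.3 -0.4]
 [-0.  -0.2]
 [ 0.2 -0.1]
 [ 1.1 -1.3]
 [-2.1  1. ]
 [-0.4  0.6]
 [-0.3  0.2]
 [-1.8  0.2]]
[498.86816827  98.76150275 200.53561867] -97.70669448728258 -4.528341598305293
[502.51960289 101.59080082 200.53561867] -94.70846735577317 -1.0142931661015133
(60, -20, 169) [[650.11238484  51.47555713 169.53561867]] 1566.1737 1572.8704303120435
(-30, 0, 170) [[566.07684816  89.39690435 170.53561867]] 1550.4646 1553.612207822262
(-160, 0, 170) [[438.80493264 115.88953576 170.53561867]] 1525.2698 1525.9368976644664
(-120, 60, 216) [[490.19289038 166.47884095 216.53561867]] 1491.7303 1492.1852964223679
```

>>> play_rows:
  targets:
    - {"slide":[0,0,-20],"turn":[0,0,-5],"hand":46}
    - {"slide":[0,0,-20],"turn":[0,0,-5],"hand":46}
    - {"slide":[0,0,-10],"turn":[0,0,-4.7],"hand":46}

```text
clock: 0.52
eef_pos: [289.7, 582.2, 282.2]
tool_rot: [3.141, -0.001, 1.368]
force: [0.3, -0.5, -0.3]
width: 45.8
```

>>> play_rows:
  targets:
    - {"slide":[-30,18,0],"turn":[0,0,0],"hand":46}
    - {"slide":[-42,25,0],"turn":[0,0,0],"hand":46}
    - {"slide":[-42,25,0],"turn":[0,0,0],"hand":46}
    - {"slide":[-42,25,0],"turn":[0,0,0],"hand":46}
    - {"slide":[-42,25,0],"turn":[0,0,0],"hand":46}

```text
clock: 1.15
eef_pos: [365.1, 362.3, 281.2]
tool_rot: [3.142, 0.0, 1.366]
force: [0.5, 0.6, -0.1]
width: 45.8
```

>>> play_rows:
  targets:
    - {"slide":[-42,25,0],"turn":[0,0,0],"hand":46}
    - {"slide":[-42,25,0],"turn":[0,0,0],"hand":46}
    - {"slide":[-42,25,0],"turn":[0,0,0],"hand":46}
    - {"slide":[-42,25,0],"turn":[0,0,0],"hand":46}
    - {"slide":[-32,23,0],"turn":[0,0,0],"hand":46}

```text
clock: 1.78
eef_pos: [444.6, 141.0, 281.3]
tool_rot: [-3.141, 0.0, 1.364]
force: [0.8, -0.2, 0.1]
width: 45.8
```

Run:
```python
from h import *
s=read_state();print(s["eef_pos"],s["tool_rot"])
for n in ["side","top","wrist"]:
    p,d=get_image(n);cv2.imwrite(f"pics/{n}1.png",p)
p=cv2.imread("pics/side1.png");cv2.imwrite("pics/side1c.png",cv2.resize(p[100:250,170:370],None,fx=4,fy=4,interpolation=cv2.INTER_CUBIC))
```

```text
[444.60833293 140.99607963 281.28729375] [-3.14147715e+00  3.98433948e-04  1.36419843e+00]
```

View pics/wrist1.png

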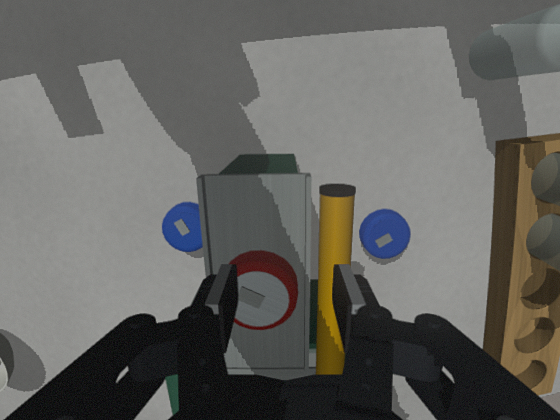

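View pics/side1c.png

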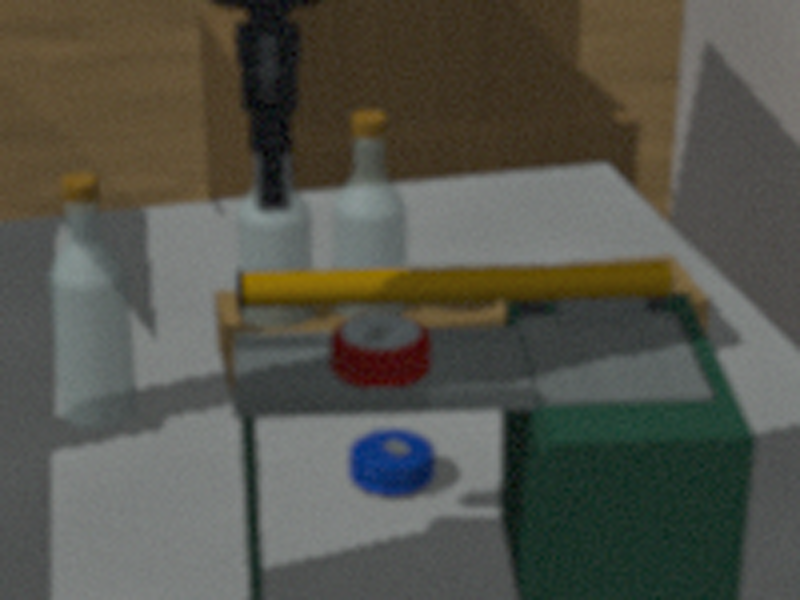

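View pics/top1.png

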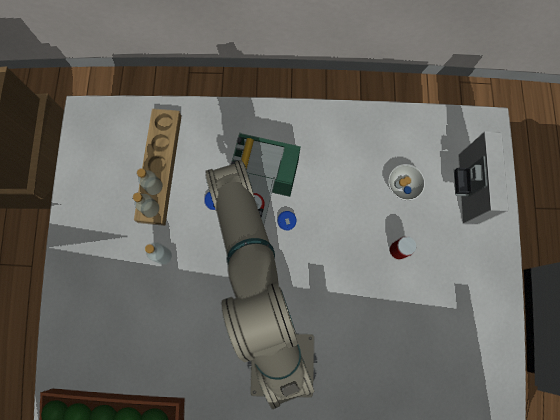

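Run:
```python
from h import *
p=np.array([595.4,83.3,0.5,-.2052])
c,s=np.cos(p[3]),np.sin(p[3]);Rb=np.array([[c,-s,0],[s,c,0],[0,0,1]])
cw=calibration("wrist")
B=[(-185,48,204),(-185,72,204),(-190,44,180),(-190,-44,180),(0,-44,180),(0,44,180),(-97,-3,200),(-97-33,-3,200)]
for b in B: print(b,proj("wrist",Rb@np.array(b)+p[:3],cw)[0].round(1))
e=read_state()["eef_pos"];print("tcp bin",Rb.T@(e-p[:3]))
print("cam bin",Rb.T@(-cw["R"].T@cw["t"]-p[:3]))
for dz in(0,5,10):
  for sx in (-37,-23,23,37):
    print(dz,sx,[proj("wrist",e+Rb@np.array([y,sx,dz]),cw)[0].round(0).tolist() for y in(-11,11)])
im=cv2.imread("pics/wrist1.png");cv2.imwrite("pics/w1c.png",cv2.resize(im[140:390,150:410],None,fx=3,fy=2.4*1.0,interpolation=cv2.INTER_CUBIC) if 0 else cv2.resize(im[150:390,150:410],None,fx=2.5,fy=2.5,interpolation=cv2.INTER_CUBIC))
```

```text
(-185, 48, 204) [317.5 189.8]
(-185, 72, 204) [352.  189.7]
(-190, 44, 180) [309.4 176.2]
(-190, -44, 180) [193.9 176.9]
(0, -44, 180) [213.3 373.9]
(0, 44, 180) [305.3 374.3]
(-97, -3, 200) [249.4 297.9]
(-130, -3, 200) [247.7 260. ]
tcp bin [-159.03114282   25.79628633  280.72427169]
cam bin [-236.28610608   25.86317865  424.19881482]
0 -37 [[209.0, 257.0], [213.0, 296.0]]
0 -23 [[238.0, 257.0], [240.0, 296.0]]
0 23 [[333.0, 256.0], [331.0, 296.0]]
0 37 [[362.0, 256.0], [359.0, 296.0]]
5 -37 [[207.0, 261.0], [211.0, 302.0]]
5 -23 [[237.0, 261.0], [239.0, 302.0]]
5 23 [[335.0, 261.0], [333.0, 301.0]]
5 37 [[365.0, 261.0], [361.0, 301.0]]
10 -37 [[204.0, 266.0], [208.0, 307.0]]
10 -23 [[235.0, 266.0], [238.0, 308.0]]
10 23 [[336.0, 266.0], [334.0, 307.0]]
10 37 [[367.0, 265.0], [363.0, 307.0]]
```

View pics/w1c.png

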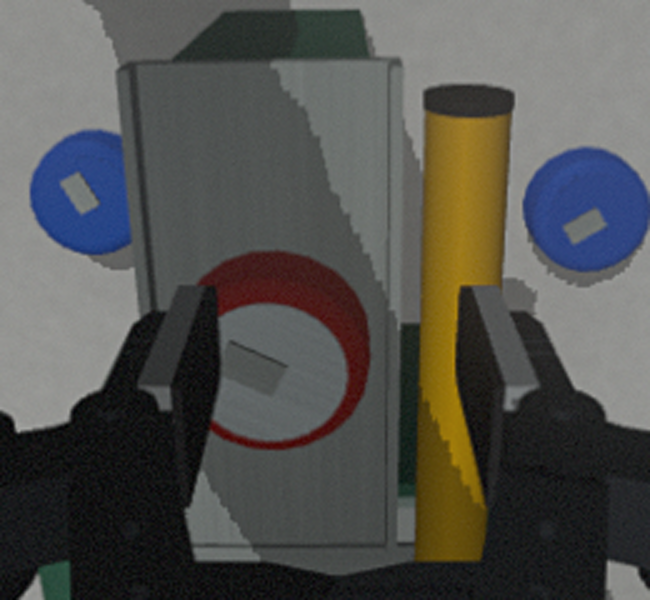

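>>> play_rows:
  targets:
    - {"slide":[4,0,15],"turn":[0,0,0],"hand":54}
    - {"slide":[0,0,20],"turn":[0,0,0],"hand":54}
    - {"slide":[0,0,20],"turn":[0,0,0],"hand":54}
    - {"slide":[0,0,10],"turn":[0,0,0],"hand":54}
    - {"slide":[0,0,0],"turn":[0,0,0],"hand":54}

```text
clock: 2.55
eef_pos: [444.7, 147.6, 215.9]
tool_rot: [-3.14, 0.0, 1.367]
force: [0.4, -0.1, -0.5]
width: 54.1
```

>>> play_rows:
  targets:
    - {"slide":[0,0,4],"turn":[0,0,0],"hand":54}

```text
clock: 2.68
eef_pos: [445.8, 147.7, 212.9]
tool_rot: [3.14, -0.001, 1.366]
force: [-0.8, 0.2, 0.4]
width: 54.0
```

>>> play_rows:
  targets:
    - {"slide":[0,0,4],"turn":[0,0,0],"hand":54}

```text
clock: 2.8
eef_pos: [445.4, 145.9, 209.2]
tool_rot: [3.141, 0.001, 1.365]
force: [-3.0, -8.5, 12.9]
width: 54.0
```

>>> play_rows:
  targets:
    - {"slide":[0,0,4],"turn":[0,0,0],"hand":54}

```text
clock: 2.92
eef_pos: [445.5, 144.8, 205.3]
tool_rot: [3.141, 0.002, 1.364]
force: [-2.2, -6.6, 9.5]
width: 53.7
```

```bash
cat > look.py <<'E'
from h import *
import sys
k=sys.argv[1]
p=np.array([595.4,83.3,0.5,-.2052])
c,s=np.cos(p[3]),np.sin(p[3]);Rb=np.array([[c,-s,0],[s,c,0],[0,0,1]])
S=read_state();e=S["eef_pos"];print("tcp bin",(Rb.T@(e-p[:3])).round(1),"F bin",(Rb.T@S["force"]).round(1),S["clock"])
a,_=get_image("wrist");a=cv2.resize(a[150:390,150:410],None,fx=2.3,fy=2.3,interpolation=cv2.INTER_CUBIC)
cv2.imwrite(f"pics/w{k}.png",a)
b,_=get_image("side");b=cv2.resize(b[100:250,170:370],None,fx=4,fy=4,interpolation=cv2.INTER_CUBIC)
cv2.imwrite(f"pics/s{k}.png",b)
E
python3 look.py 2
```

```text
tcp bin [-159.3   29.7  204.8] F bin [-0.8 -6.9  9.5] 2.925
```

View pics/w2.png

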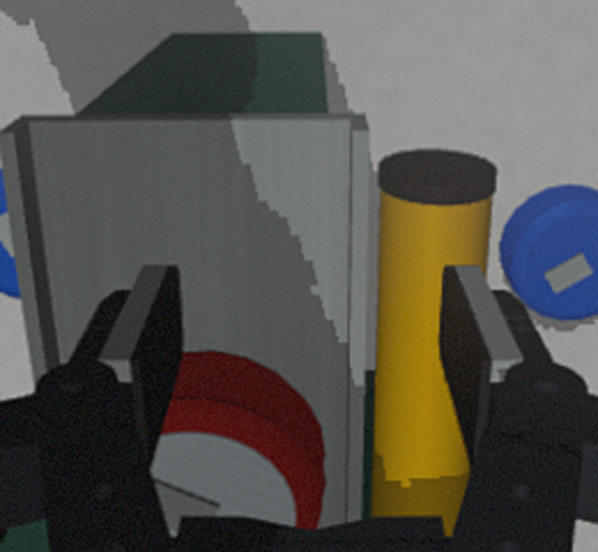

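View pics/s2.png

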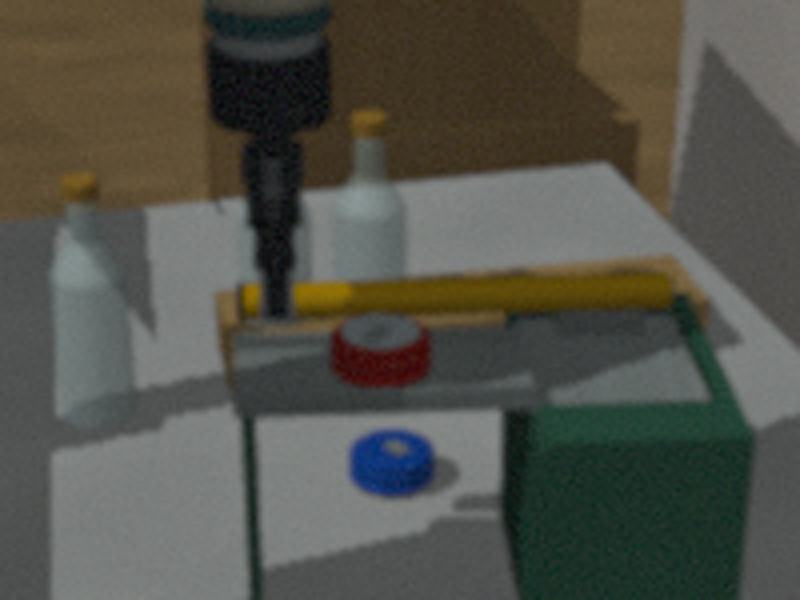

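>>> play_rows:
  targets:
    - {"slide":[-3,0,5],"turn":[0,0,0],"hand":54}
    - {"slide":[0,0,6],"turn":[0,0,0],"hand":54}
    - {"slide":[0,0,6],"turn":[0,0,0],"hand":54}
    - {"slide":[0,0,6],"turn":[0,0,0],"hand":54}
    - {"slide":[0,0,5],"turn":[0,0,0],"hand":54}

```text
clock: 3.65
eef_pos: [445.3, 142.3, 177.2]
tool_rot: [3.14, 0.001, 1.364]
force: [-1.2, -4.9, 9.8]
width: 53.9
```

```bash
python3 look.py 3
```

```text
tcp bin [-159.    27.2  176.7] F bin [-0.2 -5.   9.8] 3.65
```

View pics/w3.png

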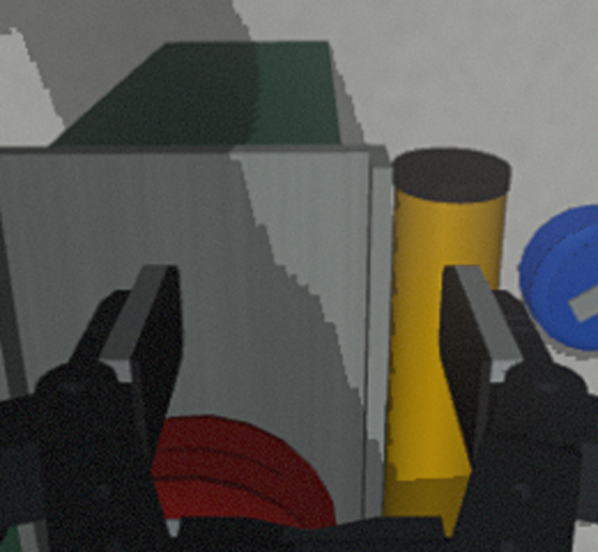

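View pics/s3.png

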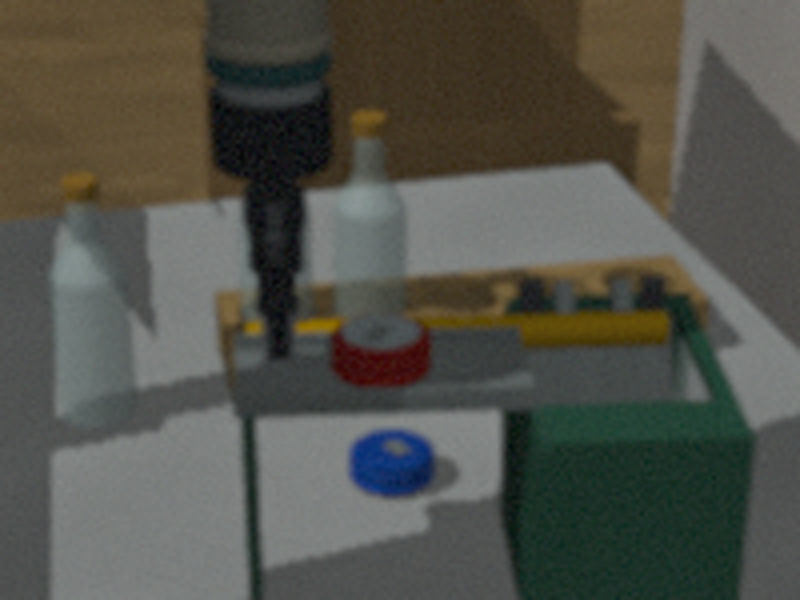

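>>> play_rows:
  targets:
    - {"slide":[0,0,4],"turn":[0,0,0],"hand":54}
    - {"slide":[0,0,0.5],"turn":[0,0,0],"hand":54}
    - {"slide":[0,5,0],"turn":[0,0,0],"hand":54}
    - {"slide":[0,8,0],"turn":[0,0,0],"hand":54}
    - {"slide":[0,8,0],"turn":[0,0,0],"hand":54}

```text
clock: 4.38
eef_pos: [463.7, 140.7, 172.7]
tool_rot: [-3.139, -0.0, 1.367]
force: [-6.3, 1.0, 10.5]
width: 53.5
```

```bash
python3 look.py 4
```

```text
tcp bin [-140.6   29.3  172.2] F bin [-6.4 -0.3 10.5] 4.375
```

View pics/s4.png

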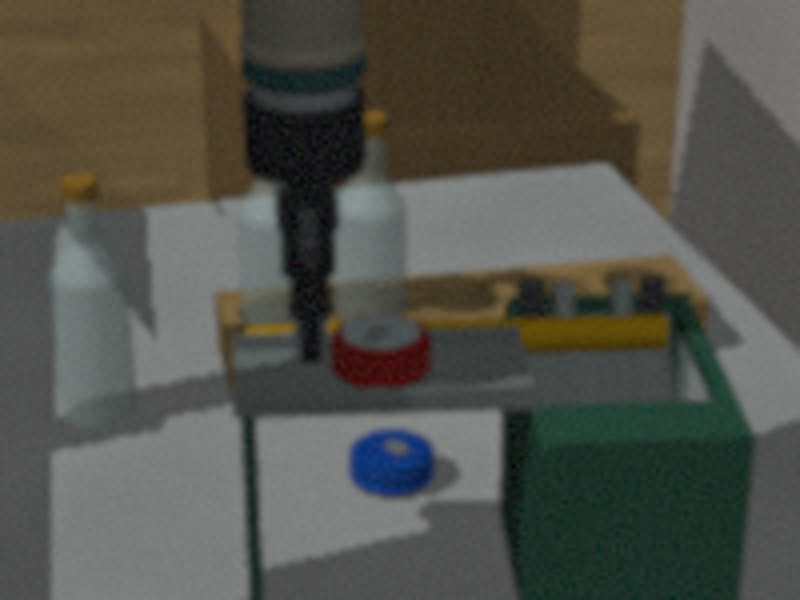

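View pics/w4.png

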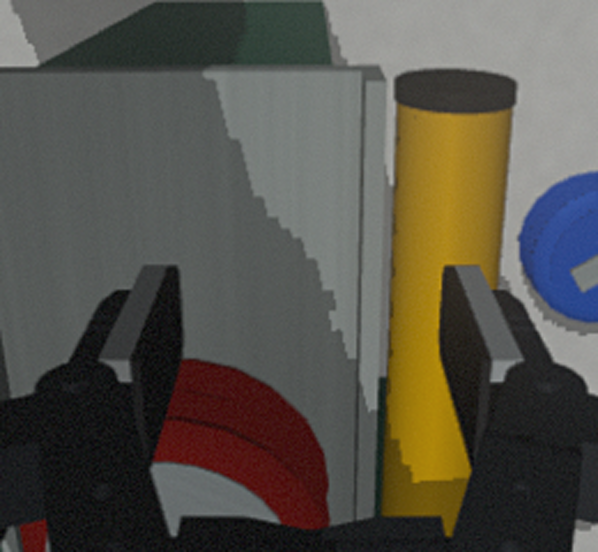

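>>> play_rows:
  targets:
    - {"slide":[0,9,0],"turn":[0,0,0],"hand":54}
    - {"slide":[0,10,0],"turn":[0,0,0],"hand":54}
    - {"slide":[0,10,0],"turn":[0,0,0],"hand":54}
    - {"slide":[0,10,0],"turn":[0,0,0],"hand":54}
    - {"slide":[0,10,0],"turn":[0,0,0],"hand":54}

```text
clock: 5.1
eef_pos: [511.8, 131.1, 172.9]
tool_rot: [-3.139, -0.001, 1.367]
force: [-6.7, 1.6, 10.8]
width: 54.3
```

```bash
python3 look.py 5
```

```text
tcp bin [-91.6  29.7 172.4] F bin [-6.9  0.2 10.8] 5.1
```

View pics/s5.png

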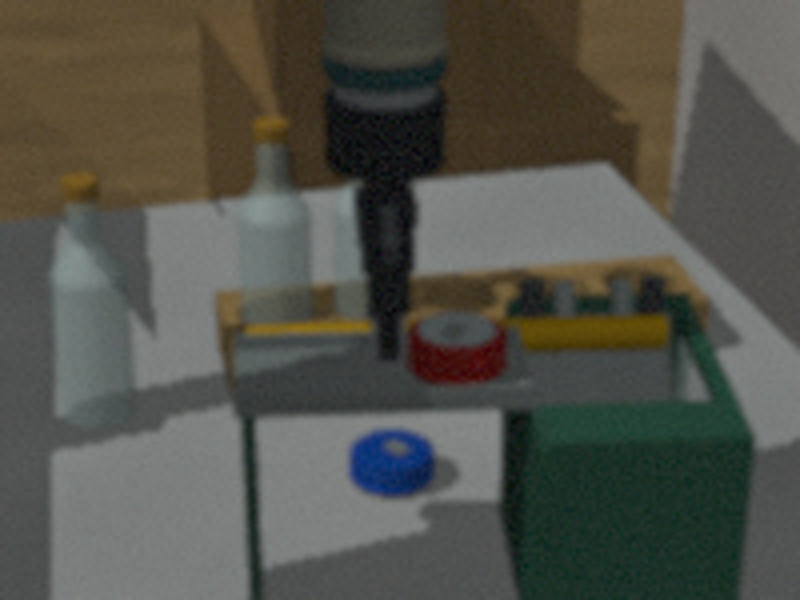

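View pics/w5.png

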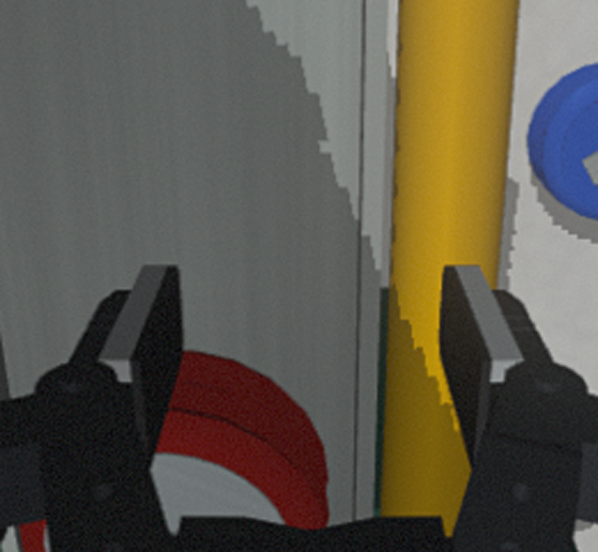

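>>> play_rows:
  targets:
    - {"slide":[0,10,0],"turn":[0,0,0],"hand":54}
    - {"slide":[0,10,0],"turn":[0,0,0],"hand":54}
    - {"slide":[0,10,0],"turn":[0,0,0],"hand":54}
    - {"slide":[0,10,0],"turn":[0,0,0],"hand":54}
    - {"slide":[0,10,0],"turn":[0,0,0],"hand":54}

```text
clock: 5.82
eef_pos: [560.8, 121.0, 173.1]
tool_rot: [-3.139, -0.001, 1.367]
force: [-5.6, 1.6, 10.0]
width: 53.9
```

>>> play_rows:
  targets:
    - {"slide":[0,10,0],"turn":[0,0,0],"hand":54}
    - {"slide":[0,10,0],"turn":[0,0,0],"hand":54}
    - {"slide":[0,10,0],"turn":[0,0,0],"hand":54}
    - {"slide":[0,0,0],"turn":[0,0,0],"hand":54}

```text
clock: 6.32
eef_pos: [592.0, 114.6, 173.5]
tool_rot: [3.141, -0.002, 1.366]
force: [-2.4, 0.2, 9.5]
width: 53.3
```

```bash
python3 look.py 6
```

```text
tcp bin [ -9.7  29.9 173. ] F bin [-2.4 -0.3  9.5] 6.325
```

View pics/s6.png

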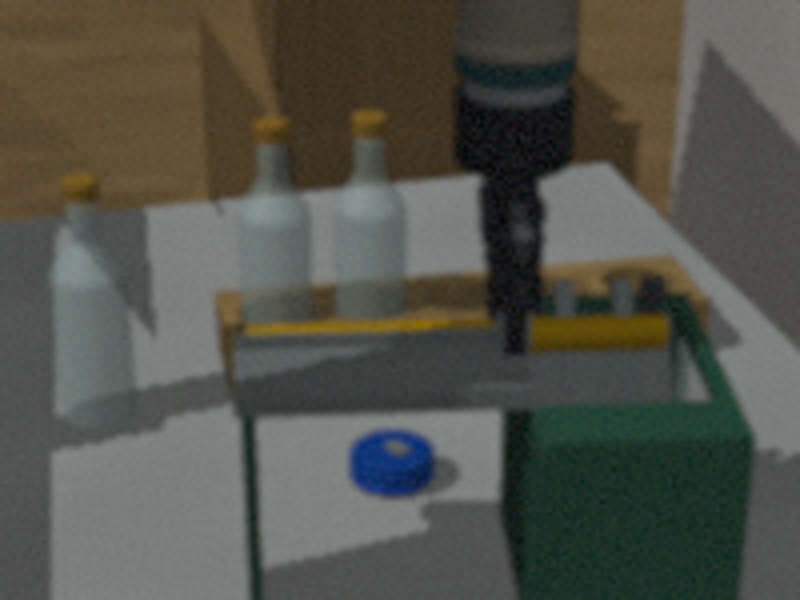

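View pics/w6.png

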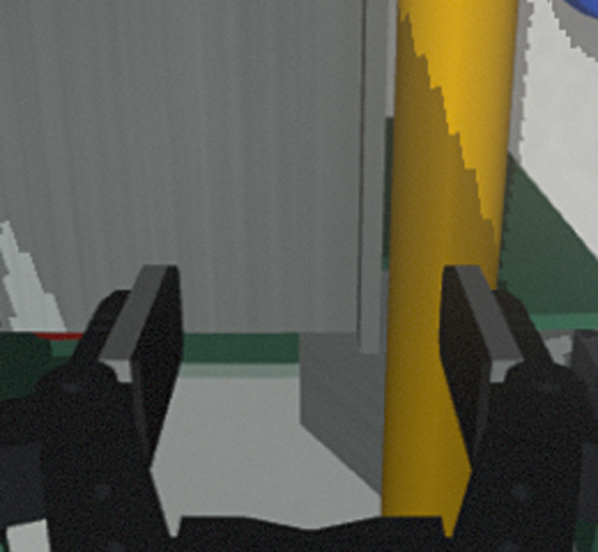

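Run:
```python
from h import *
p,d=get_image("top");cv2.imwrite("pics/t6.png",cv2.resize(p[120:250,190:320],None,fx=4.6,fy=4.6,interpolation=cv2.INTER_CUBIC))
p,d=get_image("wrist");cv2.imwrite("pics/w6f.png",p)
cw=calibration("wrist")
for z in (10,34,100,170): 
    q=back("wrist",(176,296),z,cw); P=np.array([595.4,83.3,0.5]);c,s=np.cos(-.2052),np.sin(-.2052);e=q-P
    print(z,[e[0]*c+e[1]*s,-e[0]*s+e[1]*c], d[294:299,174:178].round(0).tolist()[2], (cw["R"]@q+cw["t"])[2])
```

```text
10 [np.float64(102.82591503870673), np.float64(-88.90301924789453)] [356.0, 357.0, 355.0, 356.0] 350.2047008617473
34 [np.float64(87.97691183970446), np.float64(-79.67873088701668)] [356.0, 357.0, 355.0, 356.0] 322.8336564453333
100 [np.float64(47.142153042447994), np.float64(-54.31193789460266)] [356.0, 357.0, 355.0, 356.0] 247.56328430019485
170 [np.float64(3.8325603786912747), np.float64(-27.40776350870894)] [356.0, 357.0, 355.0, 356.0] 167.73107141898737
```

View pics/t6.png

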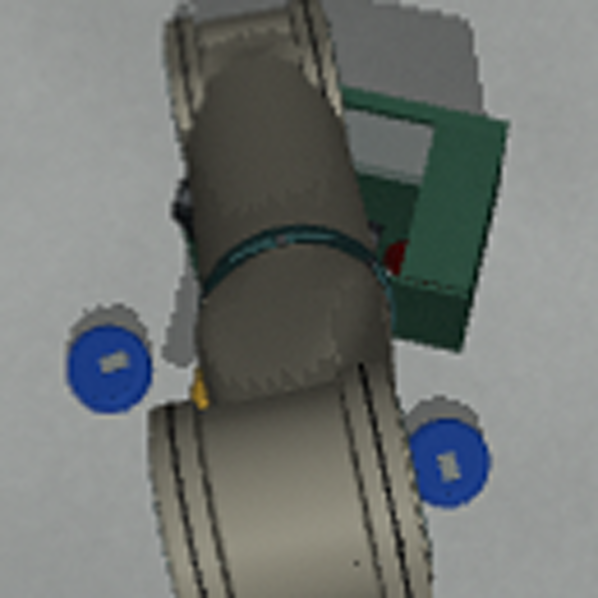

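View pics/w6f.png

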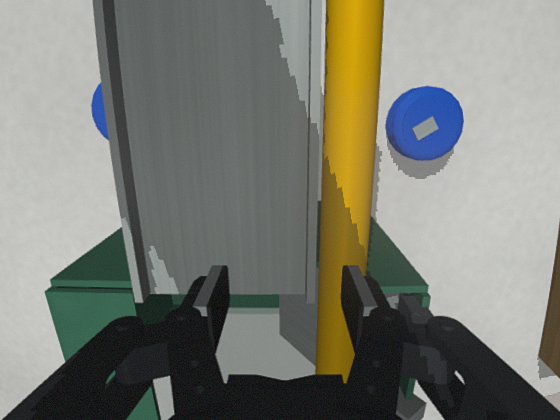

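>>> play_rows:
  targets:
    - {"slide":[0,0,-8],"turn":[0,0,0],"hand":54}
    - {"slide":[0,0,-8],"turn":[0,0,0],"hand":54}
    - {"slide":[0,0,-8],"turn":[0,0,0],"hand":54}
    - {"slide":[0,0,-8],"turn":[0,0,0],"hand":54}
    - {"slide":[0,0,-8],"turn":[0,0,0],"hand":54}

```text
clock: 7.15
eef_pos: [591.9, 113.9, 212.7]
tool_rot: [3.14, -0.001, 1.366]
force: [0.5, -0.1, 0.5]
width: 54.0
```

>>> play_rows:
  targets:
    - {"slide":[0,0,-10],"turn":[0,0,0],"hand":54}
    - {"slide":[0,0,-20],"turn":[0,0,0],"hand":54}
    - {"slide":[0,0,-25],"turn":[0,0,0],"hand":54}
    - {"slide":[0,0,-20],"turn":[0,0,0],"hand":54}
    - {"slide":[0,0,0],"turn":[0,0,0],"hand":54}

```text
clock: 7.78
eef_pos: [592.0, 112.6, 287.9]
tool_rot: [3.14, 0.0, 1.364]
force: [0.7, 0.4, -0.9]
width: 54.3
```

>>> play_rows:
  targets:
    - {"slide":[0,-35,0],"turn":[0,0,0],"hand":54}
    - {"slide":[20,-40,0],"turn":[0,0,0],"hand":54}
    - {"slide":[40,-40,0],"turn":[0,0,0],"hand":54}
    - {"slide":[40,-40,0],"turn":[0,0,0],"hand":54}
    - {"slide":[40,0,0],"turn":[0,0,0],"hand":54}

```text
clock: 8.4
eef_pos: [464.6, 283.4, 285.8]
tool_rot: [-3.138, 0.002, 1.369]
force: [0.7, -0.2, 0.5]
width: 54.1
```

```bash
python3 look.py 7
python3 - <<'E'
from h import *
p,d=get_image("top");cv2.imwrite("pics/t7.png",p);cv2.imwrite("pics/t7c.png",cv2.resize(p[120:250,190:320],None,fx=4.6,fy=4.6,interpolation=cv2.INTER_CUBIC))
E
```

```text
tcp bin [-168.8  169.2  285.3] F bin [ 0.7 -0.   0.5] 8.4
```

View pics/s7.png

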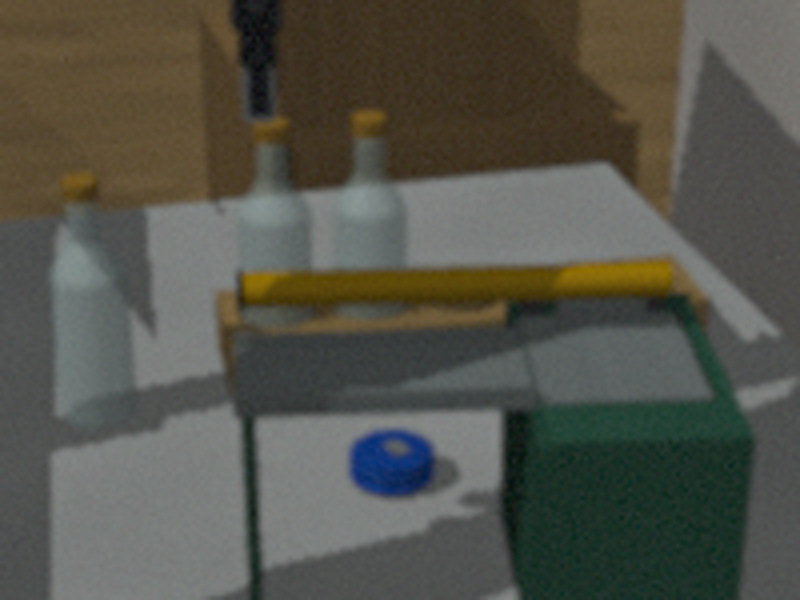

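View pics/t7.png

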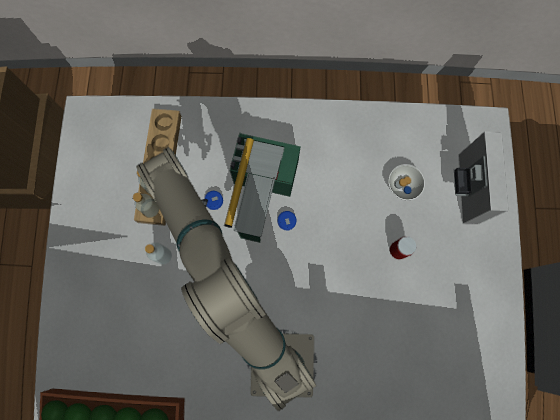

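View pics/t7c.png

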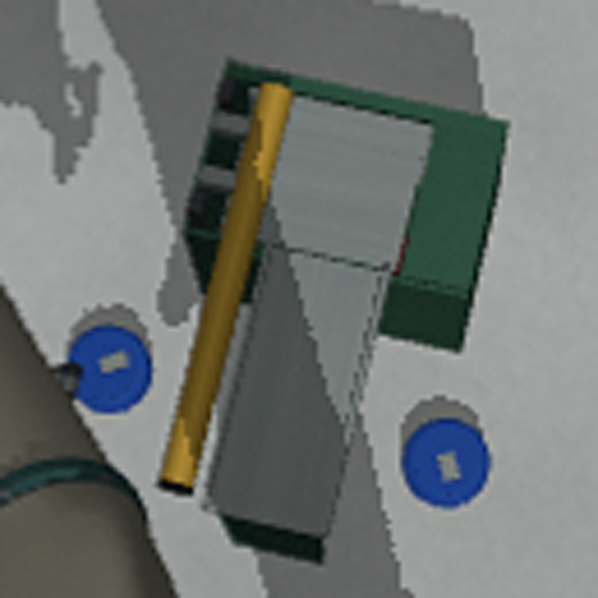

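Run:
```python
from h import *
ct=calibration("top");p,d=get_image("top")
P=np.array([595.4,83.3,0.5]);c,s=np.cos(-.2052),np.sin(-.2052)
b=p[165:185,268:284].astype(int);m=(b[...,2]-b[...,1]>12)
for v,u in np.argwhere(m):
    u+=268;v+=165;print(u,v,p[v,u],d[v,u])
for z in(4,34,100,169):
    q=back("top",(276.5,176),z);e=q-P;print(z,(e[0]*c+e[1]*s).round(),(-e[0]*s+e[1]*c).round(),(ct["R"]@q+ct["t"])[2])
```

```text
278 172 [31 33 62] 1670.9117
277 173 [45 46 75] 1677.0402
277 174 [46 47 77] 1674.0663
277 175 [32 34 57] 1668.602
277 176 [31 33 58] 1671.6138
276 177 [48 48 76] 1663.5063
276 178 [46 47 75] 1679.2062
275 179 [35 35 55] 1679.4535
276 179 [11 15 41] 1671.6985
4 56.0 -39.0 1732.8204430468015
34 48.0 -41.0 1701.6979137240476
100 30.0 -44.0 1633.2283492139888
169 11.0 -49.0 1561.6465317716545
```

```bash
python3 -c "
from cell import *
s=read_state();print(s['clock'],s['force']);print(finish_job())"
```

```text
8.6 [-0.21607768 -0.34034328 -0.10118005]
the job is handed in; nothing more can be done
None
```

The crushed red can is in the green box, the flap is shut again, and I handed the job in at 8.6 s of the 38 s allowed. I pressed the yellow bar down with the left finger, with about 10 N on the tool. With the bar still down, I slid along it and pushed the can off the shelf with the right finger. Then I raised the gripper to release the bar and moved clear.

**Last checks:**
- **Shelf and flap:** the shelf is empty, and the bar and flap appear in the pictures just where they were before.
- **Can in the box:** a little red shows through the slit beside the shut flap. The depth there puts it about 60 mm above the sill, well below the flap. I take this to be the can standing or leaning on its edge rather than lying flat.
- **Contact:** the force on the tool is near zero, so the robot is touching nothing.
- **Other items:** the blue look-alikes, the bowl, the standing can and the bottles in view look unmoved. I did not measure their positions. In the last top view the arm partly covers the rack, but the last side view shows all three bottles standing.

One small disagreement: the wrist camera put the box about 2 mm further left than the top and side cameras did. I allowed for this when placing the finger on the bar. When the finger first touched the bar it was about 4 mm left of the middle, and I corrected that before pressing fully.

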